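# Cap the pine-cone pot with the wood slice that fits

## Robot

A 6-joint arm with a two-finger parallel gripper is mounted at the origin on the work surface. World frame = base frame: x ahead of the robot, y to its left, z up, the work surface at z = 0. Lengths are in mm, angles in rad, forces in N, time in s.
With the tool pointing down it reaches from about 250 to 775 mm from the base axis. Payload 4 kg.
Tool frame: the origin (TCP) lies on the front face of the gripper's body, between the roots of the fingers; the fingertips stand 97 mm ahead of it and the grasp point (between the pads) lies 78 mm ahead of it (grip_depth is the distance from the TCP to the grasp point, in mm); z points along the fingers, y is the line along which they close (so a half turn about z gives the same grasp; the last joint's range is limited). The gripper opens to 94 mm and grips with 3 to 60 N. Pads are 16 mm wide; open, the fingers measure 119 mm over their backs; the gripper's body (75 mm by 177 mm) begins 78 mm behind the grasp point.
Start: joints at [-0.103, 0.087, 1.371, -0, 1.684, -0.103], TCP at [550.009, -0.006, 302.706] pointing down, gripper open.
Joint ranges: [-3.1, 3.1], [-0.76, 2.03], [0.27, 2.55], [-1.08, 4.22], [0.17, 2.65], [-2.57, 2.57]. Speed limits (rad/s): [2.79, 2.79, 3.14, 3.14, 3.14, 3.14].

## Interface

Orientations are given as [roll, pitch, yaw] about the fixed x, y, z axes, in that order (R = Rz(yaw) Ry(pitch) Rx(roll)).
In Python, from workcell import get_obs, snapshot, sign_off, grip_depth gives the robot as it stands.
- The arm moves only by the tool apply_moves, never from a script. Its argument "steps" is a list of rows, each an object with "dp": the shift along the world's x, y, z in mm, a list of three; "delta_rot": the turn, a rotation vector about the world's x, y, z in rad, a list of three. In form: [{"dp": [tx, ty, tz], "delta_rot": [rx, ry, rz]}, ...]. A call has 1 to 10 rows; each row is the pose to reach, as a shift and turn from the pose commanded when the call began; what a row does not reach only later rows make up. A row lasts 1/12 s, in which the tool goes at most 41.7 mm and 7.16 degrees, less where a joint would pass 70% of its speed; a pose out of reach is approached as far as the arm can. A call with a gripper value outside its range is refused whole. "jaw" is the closure in counts, from 0 (fully open) to 255 (shut), set as the call begins (left out, the last holds). The fingers move at their own pace and stop on an object; the grip force is fixed at half the most. Time passes only in rows, so rows that repeat a pose let the fingers close. It gives the time, the measured TCP pose, the force, the opening and the grip force at its end, in the units of the state.
- get_obs(): the state, without advancing time (a new reading comes with each control period).
- snapshot(name): name is "scene" or "side" or "wrist"; returns a dict with "image" (480x640x3 uint8, blue, green, red), "range_z" (480x640 float32, mm along the optical axis (not along the pixel's ray), 0 where there is no reading), "K" (3x3 intrinsics, pixels), "k1" (the pictures are not rectified: a ray, as slopes to the right and down, at radius r is drawn at 1 + k1 r^2 times it, then the intrinsics apply), "R" (3x3) and "t" (3): a world point X has camera coordinates R X + t; the wrist camera has in their place "T_tool_cam" (4x4, takes a point from camera to tool coordinates, whose origin is the TCP and whose axes are the flange's). Camera axes: x right, y down, z forward; pixel columns grow to the right and rows downward; lengths in mm; the calibration is good to about 2 mm. A picture is of the moment at which its call begins: read the wrist's pose just before it.
- sign_off(): hands the job in; it is judged then, once.
The state is a dict: "clock": time; "joints": joint angles; "qd": joint speeds; "joint_efforts": joint torques, N m; "position": TCP position; "ee_rot": TCP orientation; "force": force on the tool from outside, world axes, zero at the start; "ft_torque": the same for the moment, N m; "width": finger opening in mm; "gripper_force": force on a finger pad.
Only numpy, scipy, OpenCV 4.12 (cv2) and the standard library are available. Lean on these libraries where they do the work, as an engineer would, in place of code of your own. Each camera call takes 0.05 s, during which the arm holds its last target. There are 200 camera calls.

## Task

Pluck the middle-sized wood slice out of its slanted pocket in the tray and put it on the white pot as a lid, lying flat and fully seated inside the stepped rim. Leave the other two slices in their pockets, do not tip or shove the pot, and leave the cup and the glue gun where they are.

Things in the scene. Friction and masses are not known exactly. Their poses are not given: they have to be found in the camera images.
- tray: Plywood pocket tray, fixed, base 110 x 290 mm, 12 mm thick; origin at the centre of its underside, z up, y along its row of three equal pockets, 90 mm apart (middle one at y = 0). Each pocket leans 30 degrees from vertical towards the tray's -x and holds one slice on edge; slices are drawn out along (-sin 30, 0, cos 30).
- tray_pocket (a point): Apex of the V-shaped floor of the middle pocket, at x 12, z 40 mm on the tray; axes as the tray's. Pocket 19 mm wide across the slice. Measured from the apex along the lean, the back wall (+x side) is 24 mm high, the front wall 28 mm and at both sides posts up to 46 mm, with a 46 mm wide finger notch between. Walls 8 mm thick.
- slice_mid: The middle-sized wood slice: plain disc, 66 mm diameter, 16 mm thick, brown bark edge, pale faces, about 40 g, same either way up. Starts on edge in one of the pockets. x is the disc's axis; z points up along the lean. The origin is not in the disc but at the pocket's apex, 35.3 mm from the disc's centre along -z; for the centre use slice_mid_center.
- slice_mid_center (a point): The centre of the middle-sized slice (8 mm from either face, 33 mm from the edge); axes as its body's: x is the disc's axis.
- slice_small: Wood slice of 52 mm diameter, 16 mm thick, on edge in another pocket; too small for the pot. Origin at its pocket's apex, 27.9 mm from its centre along -z; x is its axis.
- slice_big: Wood slice of 80 mm diameter, 16 mm thick, on edge in another pocket; too big for the pot. Origin at its pocket's apex, 42.8 mm from its centre along -z; x is its axis.
- pot: Loose white ceramic pot, about 0.5 kg, 70 mm high, 84 mm wide at the rim, pine cones inside. Origin at the centre of its underside, z up. Stepped rim: a ledge (inner diameter 58 mm) at 65 mm height inside a 5 mm high upstand of 71 mm inner diameter, 6.5 mm thick. A seated slice lies on the ledge inside the upstand and stands 11 mm above the rim.
- pot_seat (a point): Centre of the pot's ledge, 65 mm above the pot's underside, z up: the centre of a seated slice is 8 mm above it.
- cup: Orange cup of glue sticks, 68 mm wide, 135 mm high with the sticks, loose. Origin at the centre of its underside.
- glue_gun: Blue glue gun lying on its side, about 170 mm long by 133 mm, 32 mm high, loose. Origin on the table below the barrel.
Not all that is in view belongs to the job. There is more than one size of the pot; the one meant has the size given above.

How it is judged (in metres and radians):
On the way:
1. the middle-sized slice is out of its pocket, touching the tray no more (distance of slice_mid_center from where it was at the start of the episode above 0.06 m and contact force between slice_mid and tray below 0.01 N), for 0.2 s.
At the end, for the whole second after the job is handed in: The middle slice lies at rest on the pot's ledge, inside the upstand: centre within 4.5 mm of the axis, 6 to 9.5 mm above the ledge, level to 0.04 rad. Pot upright on the table (0.05 rad), within 30 mm of its start. Other slices moved under 15 mm; cup and gun under 30 mm (horizontal distance between slice_mid_center and pot_seat below 0.0045 m and z of slice_mid_center in the frame of pot_seat between 0.006 and 0.0095 m and angle between the x axis of slice_mid and the z axis of pot_seat, either way round below 0.04 rad and angle between pot's own z axis and vertical below 0.05 rad and height (world z) of pot below 0.005 m and distance of each of pot, cup, glue_gun from where it was at the start of the episode below 0.03 m and distance of each of slice_small, slice_big from where it was at the start of the episode below 0.015 m and linear speed of each of slice_mid, pot below 0.02 m/s); the robot touches nothing.
It fails at once if another slice is pulled out of its pocket (moved over 20 mm) (distance of any of slice_small, slice_big from where it was at the start of the episode above 0.02 m).
It fails at once if the pot is tipped (over 0.3 rad) or shoved (over 40 mm) (angle between pot's own z axis and vertical above 0.3 rad or distance of pot from where it was at the start of the episode above 0.04 m).
It fails at once if the cup or the glue gun is moved over 30 mm (distance of any of cup, glue_gun from where it was at the start of the episode above 0.03 m).
It also fails if it takes over 51 s, if anything falls off the work surface, if the arm or the gripper's body presses on something with over 40 N, if the wrist force passes 120 N, or if a joint passes its speed limit or range.

## Working session

There is one attempt and no reset: what is moved stays moved. The work goes in short steps, Python scripts to look and compute and a tool call to move; the robot and the scene stay as the last step left them, time stands still between calls to the robot, and variables do not carry over. Pictures are saved under pics/ and viewed, at most 10 in all, crops included, and the job is handed in when it is done.

Besides the shell and the picture viewer there is one more tool, called by a JSON object that holds its "fn" and its "kwargs", one argument or row to a line. apply_moves: Moves the arm, as the interface text tells. Its arguments: {"type":"object","properties":{"steps":{"type":"array","items":{"type":"object","properties":{"dp":{"type":"array","items":{"type":"number"}},"delta_rot":{"type":"array","items":{"type":"number"}}}}},"jaw":{"type":"number"}},"required":["steps"]}

```bash
mkdir -p pics; cat > h.py <<'E'
import numpy as np, cv2
from workcell import get_obs, snapshot, sign_off, grip_depth
from scipy.spatial.transform import Rotation as Ro
def cam(name):
    o=get_obs(); s=snapshot(name)
    if 'T_tool_cam' in s:
        T=np.eye(4); T[:3,:3]=Ro.from_euler('xyz',o['ee_rot']).as_matrix(); T[:3,3]=o['position']
        M=np.linalg.inv(T@np.array(s['T_tool_cam'])); s['R']=M[:3,:3]; s['t']=M[:3,3]
    s['R']=np.array(s['R']);s['t']=np.array(s['t']); return s
def rays(s,uv):
    uv=np.atleast_2d(np.array(uv,float)); K=np.array(s['K'])
    d=np.c_[(uv[:,0]-K[0,2])/K[0,0],(uv[:,1]-K[1,2])/K[1,1]]; x=d.copy()
    for _ in range(20): x=d/(1+s['k1']*(x**2).sum(1))[:,None]
    return np.c_[x,np.ones(len(x))]
def cloud(s):
    v,u=np.mgrid[:480,:640]; r=rays(s,np.c_[u.ravel(),v.ravel()])
    P=(r*s['range_z'].reshape(-1,1)-s['t'])@s['R']; P=P.reshape(480,640,3); P[s['range_z']<=0]=np.nan; return P
E
python3 - <<'E'
from h import *
o=get_obs();print(o, grip_depth)
for n in('scene','side','wrist'):
    s=cam(n);cv2.imwrite(f'pics/{n}.png',s['image']);np.savez(f'{n}.npz',**s);print(n,s['K'],s['k1'],s['R'],s['t'])
E
```

```text
{'clock': 0.0, 'joints': array([-1.03093586e-01,  8.79383887e-02,  1.37222681e+00, -2.77978818e-05,
        1.68358172e+00, -1.03116439e-01]), 'qd': array([ 0.00160577, -0.0022703 , -0.00131958,  0.00137341,  0.00052552,
        0.00066484]), 'joint_efforts': array([ 1.28542815e-03, -3.40182602e+01, -3.02423716e+01,  7.18220207e-02,
        3.29729996e-02, -1.13141955e-04]), 'position': array([5.49670984e+02, 2.59108785e-02, 3.01526944e+02]), 'ee_rot': array([-3.13944698e+00, -1.94265912e-04,  1.57081587e+00]), 'force': array([0.04663716, 0.74094692, 0.11802418]), 'ft_torque': array([ 0.00222953, -0.01974016,  0.07395675]), 'gripper_force': 0.0, 'width': 93.91563900784648} 78.39999999999999
scene [[437.72323483   0.         322.66860768]
 [  0.         437.72323483 234.46375791]
 [  0.           0.           1.        ]] -0.018015351213118126 [[ 0.44783986  0.89406209 -0.00961465]
 [ 0.7329929  -0.37327498 -0.56867143]
 [-0.51201647  0.24762626 -0.82250858]] [-267.79075368 -372.34519681 1215.13145103]
side [[538.94810498   0.         321.43219652]
 [  0.         538.94810498 240.54716002]
 [  0.           0.           1.        ]] -0.07553493660033031 [[-0.99883484 -0.04804136  0.00458092]
 [-0.03205611  0.58952158 -0.8071163 ]
 [ 0.03607442 -0.80632273 -0.59037471]] [590.64089407  87.5412987  983.89607095]
wrist [[363.16780192   0.         319.86406568]
 [  0.         363.16780192 235.05598237]
 [  0.           0.           1.        ]] -0.030217604040610482 [[ 9.99998755e-01  3.04695356e-05 -1.57743093e-03]
 [ 4.43390388e-04 -9.64946939e-01  2.62444676e-01]
 [-1.51414058e-03 -2.62445049e-01 -9.64945752e-01]] [-549.29430031  -27.77250848  390.75772037]
```

View pics/scene.png

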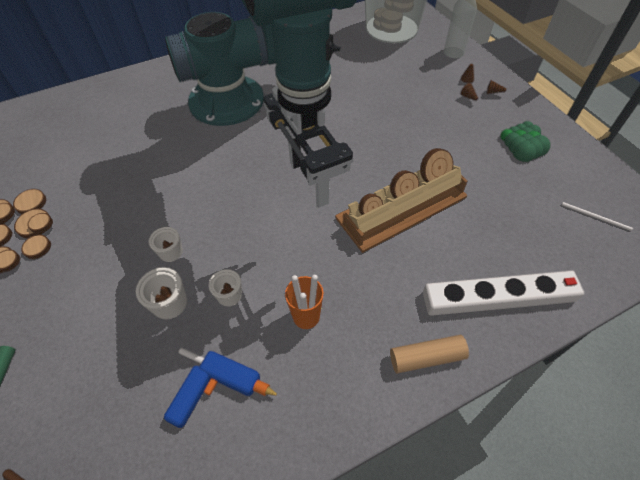

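View pics/side.png

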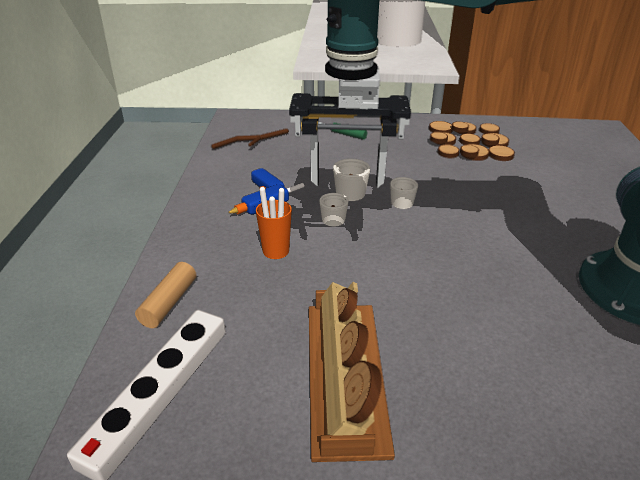

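The scene shows slices at (370,204) small, (404,185) middle and (437,165) big. Possible pots are at (162,293) big, (226,288) and (165,245). The cup is at (305,300) and the gun at (215,380). Next I'll measure the rims and the tray.

```bash
cat > m.py <<'E'
from h import *
from scipy.optimize import least_squares
S={n:dict(np.load(n+'.npz')) for n in('scene','side','wrist')}
for n,s in S.items():
    P=cloud(s); b=s['image'].astype(int); Z=P[...,2]
    hsv=cv2.cvtColor(s['image'],cv2.COLOR_BGR2HSV)
    # white pots: height-band components of world grid in rim region
    reg=(P[...,0]>300)&(P[...,0]<800)&(P[...,1]>-600)&(P[...,1]<500)
    print(n,'table z med',np.nanmedian(Z[reg&(abs(Z)<15)]))
    m=(reg&(Z>30)&(Z<170)).astype(np.uint8)
    k,l,st,_=cv2.connectedComponentsWithStats(m)
    for i in range(1,k):
        if st[i,4]<150: continue
        q=P[l==i]; print(st[i],'ctr',q.mean(0).round(),'min',q.min(0).round(),'max',q.max(0).round(), 'z98',np.percentile(q[:,2],98).round(1))
    
E
python3 m.py
python3 - <<'E'
import cv2,numpy as np
a=cv2.imread('pics/scene.png')[140:250,325:475];b=cv2.imread('pics/side.png')[275:465,300:400]
c=cv2.imread('pics/scene.png')[220:330,130:250]
f=lambda x:cv2.resize(x,None,fx=360/x.shape[0]*0.75,fy=360/x.shape[0]*.75,interpolation=2)
cv2.imwrite('pics/crop.png',np.hstack([f(x) for x in(a,b,c)]))
E
```

```text
scene table z med 0.708175309004915
[ 343  148  125   94 4265] ctr [549. 223.  69.] min [499.  83.  30.] max [596. 374. 116.] z98 108.4
[149 227  32  30 522] ctr [ 422. -273.   45.] min [ 390. -303.   30.] max [ 452. -244.   56.] z98 53.7
[ 136  268   49   47 1514] ctr [ 538. -309.   57.] min [ 496. -349.   30.] max [ 580. -267.   74.] z98 72.0
[208 269  33  33 555] ctr [ 575. -197.   46.] min [ 542. -226.   30.] max [ 604. -167.   55.] z98 53.2
[ 285  274   39   51 1438] ctr [686. -80.  84.] min [ 651. -113.   30.] max [718. -46. 144.] z98 140.0
[ 425  277   80   33 1265] ctr [780. 189.  38.] min [742. 131.  30.] max [800. 294.  43.] z98 42.1
[ 165  352   93   68 1858] ctr [ 729. -277.   32.] min [ 681. -366.   30.] max [ 775. -205.   37.] z98 34.9
side table z med -0.9219862182017002
[333 158  38  33 997] ctr [ 539. -302.   54.] min [ 497. -348.   30.] max [ 580. -262.   72.] z98 70.3
[ 244  170   48   78 1902] ctr [692. -96.  75.] min [ 653. -350.   30.] max [772. -41. 140.] z98 136.5
[390 177  28  21 444] ctr [ 422. -269.   43.] min [ 392. -305.   30.] max [ 453. -238.   53.] z98
[... 369 characters left out ...]
462] ctr [555. 133.  65.] min [523.  83.  30.] max [596. 187.  91.] z98 87.6
[ 534    0   79   76 4114] ctr [772. 164.  38.] min [742. 132.  30.] max [800. 193.  42.] z98 41.0
[ 431  263   87   97 3226] ctr [692. -65.  91.] min [ 664. -102.   30.] max [719. -45. 141.] z98 139.3
[317 402  53  17 673] ctr [ 575. -216.   47.] min [ 546. -226.   30.] max [ 603. -202.   53.] z98 51.9
[ 429  406   50   41 1071] ctr [ 710. -259.   32.] min [ 680. -286.   30.] max [ 739. -228.   35.] z98 33.8
[ 183  418   55   42 1366] ctr [ 422. -264.   43.] min [ 391. -300.   30.] max [ 452. -241.   53.] z98 51.9
[280 437  56  24 424] ctr [ 532. -275.   39.] min [ 502. -299.   30.] max [ 568. -267.   57.] z98 53.1
```

View pics/crop.png

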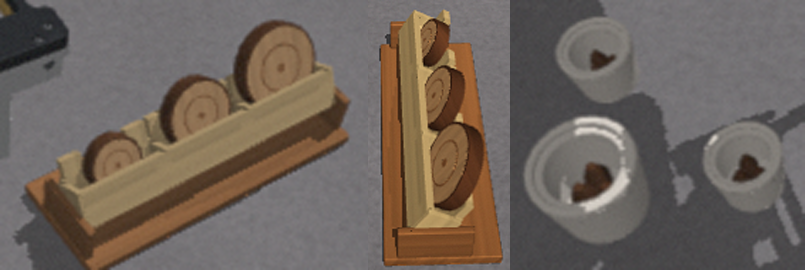

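View pics/wrist.png

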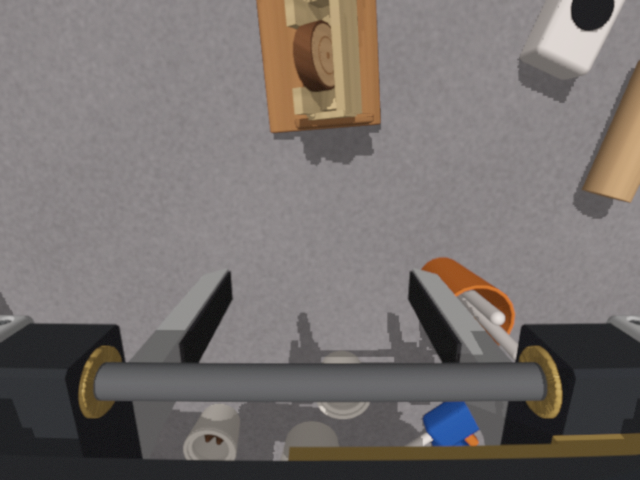

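The crop shows that only the pot at scene (162,293) measures about 84 mm wide and 70 mm high; the other two are about 60 mm wide and 52 mm high. So the white pot is that one, at about (538,-305). The slices rise in size with y, and the middle one is at scene (404,185), y≈223. The high posts stand only on the -x side. The back face is open above 24 mm, so I can grip across the diameter along the disc's axis from +x, then turn the tool upright.

```bash
cat > f.py <<'E'
from h import *
from scipy.optimize import least_squares
def pts(s,lo,hi):
    P=cloud(s).reshape(-1,3); return P[np.all((P>lo)&(P<hi),1)]
def circle(xy,r0=None):
    f=lambda p:np.hypot(*(xy-p[:2]).T)-p[2]
    return least_squares(f,[*xy.mean(0),35],loss='soft_l1').x
def tray(s):
    q=pts(s,[460,40,5],[640,420,17]); r=cv2.minAreaRect(q[:,:2].astype(np.float32)); return r
def disc(s,yaw,c0,R=33,lim=1.5):
    # disc surface distance fit on points protruding; unknown centre, lean fixed
    a=np.array([np.cos(yaw)*np.cos(np.pi/6),np.sin(yaw)*np.cos(np.pi/6),.5])
    up=np.array([-np.cos(yaw)*.5,-np.sin(yaw)*.5,np.cos(np.pi/6)]); l=np.array([-np.sin(yaw),np.cos(yaw),0])
    P=cloud(s).reshape(-1,3); P=P[~np.isnan(P[:,0])]; c=np.array(c0,float)
    for it in range(12):
        d=P-c; x,y,z=d@a,d@l,d@up; tol=max(3,10-it)
        sd=lambda x,y,z:np.maximum(abs(x)-8,np.hypot(y,z)-R)
        m=(z>2)&(abs(y)<R+tol)&(abs(sd(x,y,z))<tol)&((x>-4)|(z>14))
        q=P[m]; g=lambda c:(lambda d:sd(d@a,d@l,d@up))(q-c)
        c=least_squares(g,c,loss='soft_l1').x
    return c,m.sum(),np.sqrt(np.mean(g(c)**2)),a,l,up
E
python3 - <<'E'
from f import *
S={n:dict(np.load(n+'.npz')) for n in('scene','side','wrist')}
print(S['wrist']['T_tool_cam'].round(3))
for n in('scene','side'):
    s=S[n]; print(n,tray(s))
    q=pts(s,[490,-360,66],[590,-255,78]); print('pot rim',circle(q[:,:2]),np.median(q[:,2]),len(q))
    for yaw in(-.06,-.03,0,.03,.06,.09,.12):
        c,k,e,*_=disc(s,yaw,[545,228,72]); print(yaw,c.round(1),k,e.round(2))
    print(disc(s,.03,[545,318,78],40)[:3],disc(s,.03,[545,138,65],26)[:3])
E
```

```text
[[ 0.0000e+00 -9.6500e-01 -2.6300e-01  7.5759e+01]
 [ 1.0000e+00 -0.0000e+00  0.0000e+00  2.9000e-02]
 [-0.0000e+00 -2.6300e-01  9.6500e-01 -8.1839e+01]
 [ 0.0000e+00  0.0000e+00  0.0000e+00  1.0000e+00]]
scene ((563.59814453125, 242.3798828125), (337.43817138671875, 116.09334564208984), 84.51825714111328)
pot rim [ 538.72170598 -308.08197447   37.75218544] 69.7600942674159 548
-0.06 [536.8 227.3  70.7] 343 1.33
-0.03 [536.7 227.3  70.7] 357 1.28
0 [536.5 227.5  70.6] 372 1.23
0.03 [536.4 227.5  70.6] 386 1.19
0.06 [536.3 227.7  70.6] 392 1.14
0.09 [536.1 228.   70.8] 383 1.1
0.12 [536.1 227.8  70.8] 379 1.12
(array([538.87915207, 317.99610361,  84.99579317]), np.int64(252), np.float64(1.412425404373356)) (array([546.99370742, 137.97932439,  64.24931265]), np.int64(268), np.float64(1.1809672699868632))
side ((543.509521484375, 229.5201416015625), (110.49964904785156, 292.88641357421875), 4.482847690582275)
pot rim [ 539.01992305 -304.86177659   38.63616328] 68.56784982424867 211
-0.06 [538.2 229.1  68.9] 662 1.32
-0.03 [538.3 229.1  69. ] 689 1.24
0 [538.2 229.1  69. ] 699 1.09
0.03 [538.2 229.2  69. ] 703 0.91
0.06 [538.2 229.2  68.9] 705 0.79
0.09 [538.3 229.2  68.9] 704 0.76
0.12 [538.3 229.2  69. ] 706 0.82
(array([539.84282439, 322.60525946,  84.76453435]), np.int64(464), np.float64(1.2001975518771977)) (array([549.09340141, 139.3605178 ,  62.66400605]), np.int64(374), np.float64(0.9519570849900775))
```

{"fn": "apply_moves", "kwargs": {
  "steps": [
    {"dp":[30,60,0],"delta_rot":[0,0,0.12]},
    {"dp":[60,120,0],"delta_rot":[0,0,0.24]},
    {"dp":[90,170,0],"delta_rot":[0,0,0.36]},
    {"dp":[120,210,0],"delta_rot":[0,0,0.48]},
    {"dp":[130,240,0],"delta_rot":[0,0,0.6]},
    {"dp":[130,240,-20],"delta_rot":[0,0,0.72]},
    {"dp":[130,240,-40],"delta_rot":[0,0,0.825]},
    {"dp":[130,240,-50],"delta_rot":[0,0,0.825]}
  ],
  "jaw": 60
}}

```text
clock: 0.82
position: [680.0, 244.8, 246.3]
ee_rot: [-3.138, -0.005, 2.404]
force: [-1.3, -0.5, -1.6]
width: 71.9
gripper_force: 0.0
```

{"fn": "apply_moves", "kwargs": {
  "steps": [
    {"dp":[0,0,0],"delta_rot":[0,0,0.12]},
    {"dp":[0,0,0],"delta_rot":[0,0,0.24]},
    {"dp":[0,0,0],"delta_rot":[0,0,0.36]},
    {"dp":[0,0,0],"delta_rot":[0,0,0.48]},
    {"dp":[0,0,0],"delta_rot":[0,0,0.6]},
    {"dp":[0,0,0],"delta_rot":[0,0,0.72]},
    {"dp":[0,0,0],"delta_rot":[0,0,0.824]},
    {"dp":[0,0,0],"delta_rot":[0,0,0.824]}
  ]
}}

```text
clock: 1.48
position: [679.7, 238.9, 252.3]
ee_rot: [-3.141, -0.001, -3.064]
force: [-0.1, 0.6, 0.5]
width: 71.8
gripper_force: 0.0
```

{"fn": "apply_moves", "kwargs": {
  "steps": [
    {"dp":[0,0,0],"delta_rot":[-0.009,0.12,0]},
    {"dp":[0,0,0],"delta_rot":[-0.018,0.24,0]},
    {"dp":[0,0,-10],"delta_rot":[-0.028,0.36,0]},
    {"dp":[0,0,-20],"delta_rot":[-0.038,0.48,0]},
    {"dp":[0,0,-30],"delta_rot":[-0.047,0.6,0]},
    {"dp":[0,0,-50],"delta_rot":[-0.056,0.72,0]},
    {"dp":[0,0,-60],"delta_rot":[-0.066,0.84,0]},
    {"dp":[0,0,-80],"delta_rot":[-0.076,0.96,0]},
    {"dp":[0,0,-90],"delta_rot":[-0.082,1.044,0]},
    {"dp":[0,0,-90],"delta_rot":[-0.082,1.044,0]}
  ]
}}

```text
clock: 2.32
position: [674.5, 245.9, 123.8]
ee_rot: [3.136, -1.02, -3.078]
force: [0.0, -0.3, -3.0]
width: 72.0
gripper_force: 0.0
```

```bash
cat > w.py <<'E'
import sys
from f import *
o=get_obs(); s=cam('wrist'); print(o['clock'],o['joints'].round(3),o['position'].round(1),o['width'].round(1))
Rt=Ro.from_euler('xyz',o['ee_rot']).as_matrix(); print(Rt.round(3))
np.savez('w2.npz',**s)
cv2.imwrite('pics/%s.png'%sys.argv[1],s['image'])
for yaw in(.05,.078,.1):
    c,k,e,a,l,up=disc(s,yaw,[538,229,70]); print(yaw,c.round(1),k,e.round(2))
c,k,e,a,l,up=disc(s,.078,[538,229,70])
d=o['position']-c; print('TCP rel disc (axis,lat,up)',d@a,d@l,d@up)
E
python3 w.py w2
```

```text
Traceback (most recent call last):
  File "w.py", line 3, in <module>
    o=get_obs(); s=cam('wrist'); print(o['clock'],o['joints'].round(3),o['position'].round(1),o['width'].round(1))
                                                                                              ^^^^^^^^^^^^^^^^
AttributeError: 'float' object has no attribute 'round'
```

```bash
sed -i "s/o\['width'\].round(1)/round(o['width'],1)/" w.py; python3 w.py w2
```

```text
2.3667 [ 0.222  1.195  0.282  0.298  2.653 -1.224] [675.  245.9 129.8] 71.8
[[-0.528 -0.061 -0.847]
 [-0.036  0.998 -0.05 ]
 [ 0.848  0.004 -0.529]]
0.05 [538.  227.1  69.7] 4264 0.74
0.078 [538.  227.6  69.7] 4259 0.65
0.1 [538.  228.2  69.6] 4268 0.7
TCP rel disc (axis,lat,up) 149.63278844948587 7.482729744555706 -16.929362370790702
```

View pics/w2.png

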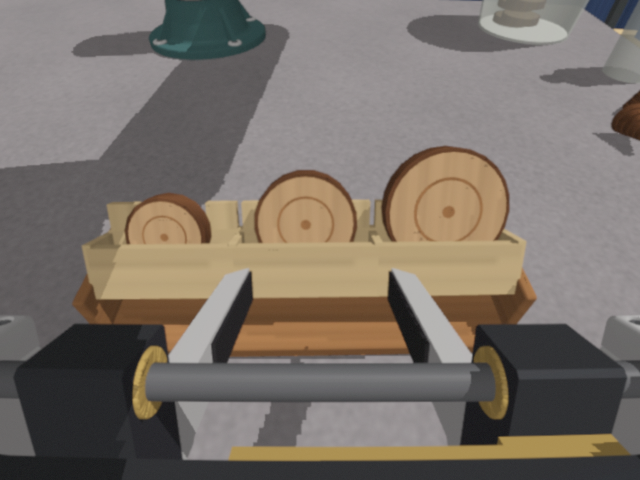

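The wrist view shows the tray's back wall with the middle disc at (305,220) and open space on both sides of it. The arm is at the end of its joint range in this far pose, so I'll pull in and up, then come down along the lean.

{"fn": "apply_moves", "kwargs": {
  "steps": [
    {"dp":[-20,0,25],"delta_rot":[0,0,0]},
    {"dp":[-40,-2,50],"delta_rot":[0,0,0]},
    {"dp":[-55,-4,65],"delta_rot":[0,0,0]},
    {"dp":[-75,-6,65],"delta_rot":[0,0,0]},
    {"dp":[-85,-8,55],"delta_rot":[0,0,0]},
    {"dp":[-85,-8,55],"delta_rot":[0,0,0]},
    {"dp":[-85,-8,55],"delta_rot":[0,0,0]}
  ]
}}

```text
clock: 3.0
position: [591.3, 238.6, 198.7]
ee_rot: [3.124, -0.99, -3.064]
force: [0.4, 0.4, 0.7]
width: 71.7
gripper_force: 0.0
```

```bash
python3 w.py w3
```

```text
3.0 [ 0.235  0.862  0.722  0.259  2.525 -1.271] [591.3 238.6 198.7] 71.7
[[-0.547 -0.063 -0.835]
 [-0.042  0.998 -0.048]
 [ 0.836  0.009 -0.548]]
0.05 [537.5 227.8  70. ] 1919 0.48
0.078 [537.5 227.8  70. ] 1919 0.46
0.1 [537.5 227.8  70. ] 1918 0.47
TCP rel disc (axis,lat,up) 111.54760289646748 6.5689205345823485 84.20837298483616
```

```bash
cat > d.py <<'E'
from f import *
o=get_obs(); Rt=Ro.from_euler('xyz',o['ee_rot']).as_matrix()
yaw=.078; a=np.array([np.cos(yaw)*.75**.5,np.sin(yaw)*.75**.5,.5]); l=np.array([-np.sin(yaw),np.cos(yaw),0]); up=np.cross(l,a)*-1
if up[2]<0: up=-up
Rd=np.c_[up,l,-a]; print(np.linalg.det(Rd),'rot',Ro.from_matrix(Rd@Rt.T).as_rotvec().round(4))
c=np.array([537.6,227.8,70])
for x,y,z in((95,-.7,80),(95,-.7,40),(95,-.7,0)): print((x,y,z),(c+x*a+y*l+z*up-o['position']).round(1))
d=o['position']-c; print(d@a,d@l,d@up,o['joints'].round(3),o['position'].round(1))
E
python3 d.py
```

```text
1.0 rot [-0.0134  0.0548  0.0152]
(95, -0.7, 80) [-11.9  -8.2 -10.8]
(95, -0.7, 40) [  8.   -6.7 -45.4]
(95, -0.7, 0) [ 28.   -5.1 -80. ]
111.2062038676604 6.569486805965629 83.0662003924323 [ 0.235  0.864  0.721  0.259  2.525 -1.271] [591.7 238.6 197.5]
```

{"fn": "apply_moves", "kwargs": {
  "steps": [
    {"dp":[-6,-4,-5],"delta_rot":[-0.007,0.027,0.008]},
    {"dp":[-12,-8,-11],"delta_rot":[-0.0134,0.0548,0.0152]},
    {"dp":[-12,-8,-11],"delta_rot":[-0.0134,0.0548,0.0152]},
    {"dp":[-12,-8,-11],"delta_rot":[-0.0134,0.0548,0.0152]},
    {"dp":[-12,-8,-11],"delta_rot":[-0.0134,0.0548,0.0152]}
  ],
  "jaw": 65
}}

```text
clock: 3.47
position: [579.2, 230.6, 181.4]
ee_rot: [-3.14, -1.056, -3.065]
force: [0.9, -0.5, 0.3]
width: 69.9
gripper_force: 0.0
```

```bash
python3 w.py w4; python3 d.py
```

```text
3.4667 [ 0.233  0.87   0.771  0.238  2.537 -1.296] [579.2 230.6 181.4] 69.9
[[-0.491 -0.078 -0.868]
 [-0.038  0.997 -0.068]
 [ 0.87  -0.001 -0.493]]
0.05 [537.8 227.2  70.2] 2489 0.67
0.078 [537.7 227.7  70.2] 2490 0.56
0.1 [537.7 228.5  70.2] 2491 0.64
TCP rel disc (axis,lat,up) 91.61935156824825 -0.39784083244755036 75.52580915245511
1.0 rot [ 0.0011 -0.0075 -0.0001]
(95, -0.7, 80) [ 0.5 -0.3  4.9]
(95, -0.7, 40) [ 20.4   1.3 -29.7]
(95, -0.7, 0) [ 40.3   2.9 -64.4]
92.14541391690017 -0.40273013221399095 75.95408104341642 [ 0.233  0.87   0.771  0.238  2.537 -1.296] [579.3 230.7 181.9]
```

View pics/w4.png

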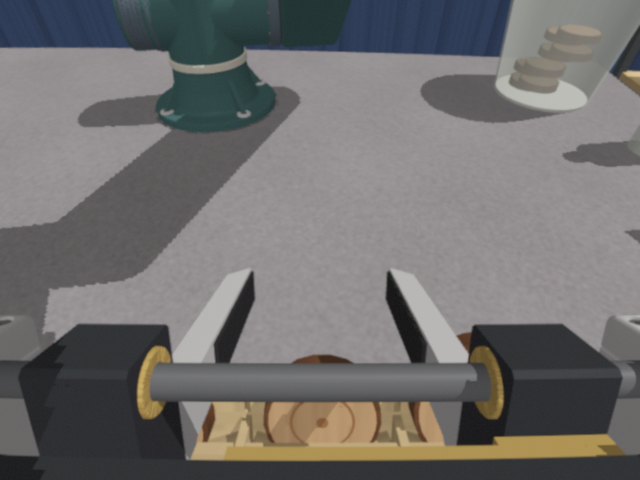

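The disc sits centred between the fingers at column 321 (fingertips at 254 and 387), with the neighbours clear outside. I'll descend along the lean.

{"fn": "apply_moves", "kwargs": {
  "steps": [
    {"dp":[5,0,-8],"delta_rot":[0,-0.004,0]},
    {"dp":[10,1,-16],"delta_rot":[0,-0.006,0]},
    {"dp":[15,1,-24],"delta_rot":[0,-0.006,0]},
    {"dp":[20,1,-30],"delta_rot":[0,-0.006,0]},
    {"dp":[20,1,-30],"delta_rot":[0,-0.006,0]},
    {"dp":[20,1,-30],"delta_rot":[0,-0.006,0]}
  ]
}}

```text
clock: 4.02
position: [599.3, 231.6, 151.0]
ee_rot: [-3.139, -1.05, -3.066]
force: [-0.3, -0.2, 0.9]
width: 70.1
gripper_force: 0.0
```

```bash
python3 d.py
```

```text
1.0 rot [ 0.0014 -0.0027  0.    ]
(95, -0.7, 80) [-19.5  -1.2  35.8]
(95, -0.7, 40) [0.4 0.4 1.1]
(95, -0.7, 0) [ 20.4   2.  -33.5]
94.02032557207289 -1.068279504329 39.24588565163505 [ 0.229  0.942  0.707  0.227  2.525 -1.308] [599.3 231.6 151. ]
```

{"fn": "apply_moves", "kwargs": {
  "steps": [
    {"dp":[5,0.5,-8],"delta_rot":[0,0,0]},
    {"dp":[10,1,-16],"delta_rot":[0,0,0]},
    {"dp":[15,1.5,-24],"delta_rot":[0,0,0]},
    {"dp":[19.5,2,-32],"delta_rot":[0,0,0]},
    {"dp":[19.5,2,-32],"delta_rot":[0,0,0]},
    {"dp":[19.5,2,-32],"delta_rot":[0,0,0]}
  ]
}}

```text
clock: 4.52
position: [618.7, 233.6, 119.1]
ee_rot: [-3.139, -1.049, -3.066]
force: [0.4, -0.2, 0.0]
width: 70.0
gripper_force: 0.0
```

```bash
python3 d.py; python3 -c "
from h import *
cv2.imwrite('pics/s5.png',cam('scene')['image'][120:260,320:500].repeat(3,0).repeat(3,1))"
```

```text
1.0 rot [ 0.0014 -0.002   0.    ]
(95, -0.7, 80) [-38.9  -3.2  67.7]
(95, -0.7, 40) [-19.   -1.7  33.1]
(95, -0.7, 0) [ 0.9 -0.1 -1.6]
94.97301944070816 -0.50715541040664 1.8098508194358909 [ 0.226  1.022  0.632  0.221  2.521 -1.315] [618.7 233.6 119.1]
```

No contact so far. Closing now.

{"fn": "apply_moves", "kwargs": {
  "steps": [
    {"dp":[0,0,0]},
    {"dp":[0,0,0]},
    {"dp":[0,0,0]},
    {"dp":[0,0,0]},
    {"dp":[0,0,0]}
  ],
  "jaw": 120
}}

```text
invalid input at $.steps[0]: expected keys dp, delta_rot
```

{"fn": "apply_moves", "kwargs": {
  "steps": [
    {"dp":[-5,0,9]},
    {"dp":[-10,-1,17]},
    {"dp":[-15,-1,26]},
    {"dp":[-15,-1,26]}
  ]
}}

```text
invalid input at $.steps[0]: expected keys dp, delta_rot
```

```bash
python3 -c "
from h import *
a=cam('scene')['image'][120:260,320:500];b=cam('side')['image'][250:420,290:430]
f=lambda x:cv2.resize(x,None,fx=400/x.shape[0],fy=400/x.shape[0])
x=np.hstack([f(a),f(b)]);cv2.imwrite('pics/s6.png',x[:,:800])
cv2.imwrite('pics/w6.png',cam('wrist')['image'])"
```

```text
(no output)
```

View pics/s6.png

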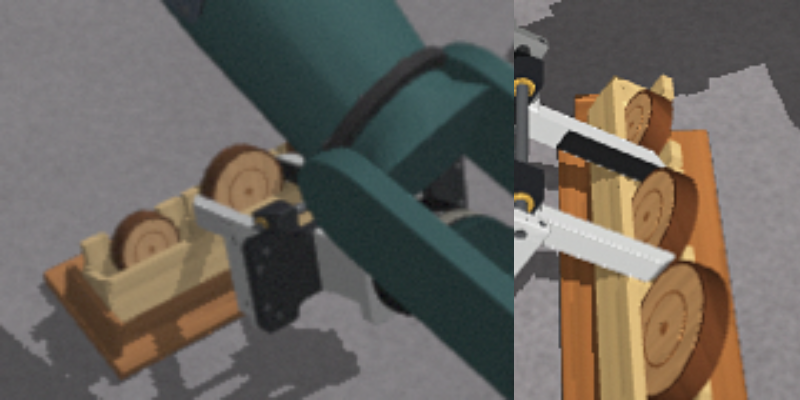

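The moves were refused because every row needs delta_rot. The picture shows both fingers straddling the middle disc: side crop (660,205), with fingertips at (655,165) and (675,260). Neither neighbour is touched. I'll send the close and lift again.

{"fn": "apply_moves", "kwargs": {
  "steps": [
    {"dp":[0,0,0],"delta_rot":[0,0,0]},
    {"dp":[0,0,0],"delta_rot":[0,0,0]},
    {"dp":[0,0,0],"delta_rot":[0,0,0]},
    {"dp":[0,0,0],"delta_rot":[0,0,0]},
    {"dp":[0,0,0],"delta_rot":[0,0,0]}
  ],
  "jaw": 120
}}

```text
clock: 5.13
position: [618.6, 233.8, 120.9]
ee_rot: [-3.141, -1.048, -3.064]
force: [-0.0, 0.3, 1.9]
width: 65.5
gripper_force: 30.0
```

{"fn": "apply_moves", "kwargs": {
  "steps": [
    {"dp":[-5,0,9],"delta_rot":[0,0,0]},
    {"dp":[-10,-1,17],"delta_rot":[0,0,0]},
    {"dp":[-15,-1,26],"delta_rot":[0,0,0]},
    {"dp":[-15,-1,26],"delta_rot":[0,0,0]}
  ]
}}

```text
clock: 5.47
position: [603.4, 232.8, 149.2]
ee_rot: [-3.141, -1.045, -3.064]
force: [0.3, -1.0, 0.3]
width: 65.2
gripper_force: 30.0
```

```bash
python3 d.py; python3 -c "
from f import *
s=cam('side')
for r,c in((33,[522,227,97]),(40,[539,320,80]),(26,[548,139,62])): print(disc(s,.078,c,r)[:3])"
```

```text
1.0 rot [ 0.0003  0.0019 -0.0006]
(95, -0.7, 80) [-23.6  -2.4  37.6]
(95, -0.7, 40) [-3.6 -0.8  3. ]
(95, -0.7, 0) [ 16.3   0.7 -31.7]
96.7066122705155 -0.164050245221536 35.58786643143682 [ 0.229  0.953  0.69   0.227  2.527 -1.308] [603.4 232.8 149.2]
(array([523.48313744, 226.74938398,  97.65342466]), np.int64(691), np.float64(0.835937558371486))
(array([540.12721437, 321.9491055 ,  84.39593814]), np.int64(496), np.float64(1.0181066176856626))
(array([549.14496178, 139.20664177,  62.75894609]), np.int64(148), np.float64(0.7912502935529213))
```

{"fn": "apply_moves", "kwargs": {
  "steps": [
    {"dp":[-6,0,11],"delta_rot":[0,0,0]},
    {"dp":[-12,0,22],"delta_rot":[0,0,0]},
    {"dp":[-20,-1,36],"delta_rot":[0,0,0]},
    {"dp":[-30,-2,52],"delta_rot":[0,0,0]},
    {"dp":[-30,-2,80],"delta_rot":[0,0,0]},
    {"dp":[-30,-2,110],"delta_rot":[0,0,0]},
    {"dp":[-30,-2,110],"delta_rot":[0,0,0]},
    {"dp":[-30,-2,110],"delta_rot":[0,0,0]}
  ]
}}

```text
clock: 6.18
position: [573.6, 230.8, 259.6]
ee_rot: [3.141, -1.042, -3.063]
force: [-0.1, 0.3, -0.5]
width: 65.2
gripper_force: 30.0
```

{"fn": "apply_moves", "kwargs": {
  "steps": [
    {"dp":[0,-10,0],"delta_rot":[0.008,-0.1,0]},
    {"dp":[0,-20,5],"delta_rot":[0.016,-0.2,0]},
    {"dp":[0,-40,10],"delta_rot":[0.025,-0.32,0]},
    {"dp":[0,-60,20],"delta_rot":[0.034,-0.44,0]},
    {"dp":[0,-80,30],"delta_rot":[0.044,-0.56,0]},
    {"dp":[0,-110,30],"delta_rot":[0.053,-0.68,0]},
    {"dp":[0,-140,30],"delta_rot":[0.063,-0.8,0]},
    {"dp":[0,-170,30],"delta_rot":[0.072,-0.92,0]},
    {"dp":[0,-190,30],"delta_rot":[0.082,-1.044,0]},
    {"dp":[0,-190,30],"delta_rot":[0.082,-1.044,0]}
  ]
}}

```text
clock: 7.02
position: [569.9, 37.3, 284.7]
ee_rot: [-3.14, -0.002, -3.068]
force: [-1.0, -0.2, -1.2]
width: 65.4
gripper_force: 30.0
```

```bash
python3 -c "
from h import *
o=get_obs(); print(o); R=Ro.from_euler('xyz',o['ee_rot']).as_matrix();print(R.round(4))"
```

```text
{'clock': 7.0167, 'joints': array([-0.03285449,  0.13928853,  1.34881216, -0.00217417,  1.65486837,
       -1.67707861]), 'qd': array([ 0.05472754,  0.09077086, -0.10911864,  0.05109729,  0.13105395,
        0.04977709]), 'joint_efforts': array([ -0.94118524, -38.20188046, -30.97821593,  -0.19983854,
        -0.82100132,  -0.25289711]), 'position': array([569.93406683,  37.34956892, 284.74559143]), 'ee_rot': array([-3.13958413e+00, -1.59830715e-03, -3.06834755e+00]), 'force': array([-0.99013641, -0.19395141, -1.18770126]), 'ft_torque': array([ 0.09845336, -0.0119638 , -0.0329751 ]), 'gripper_force': 29.999472498893738, 'width': 65.36456658332963}
[[-0.9973 -0.0732 -0.0014]
 [-0.0732  0.9973 -0.0021]
 [ 0.0016 -0.002  -1.    ]]
```

{"fn": "apply_moves", "kwargs": {
  "steps": [
    {"dp":[10,-20,0],"delta_rot":[0,0,0]},
    {"dp":[20,-55,0],"delta_rot":[0,0,0]},
    {"dp":[30,-95,0],"delta_rot":[0,0,0]},
    {"dp":[40,-135,0],"delta_rot":[0,0,0]},
    {"dp":[50,-175,0],"delta_rot":[0,0,0]},
    {"dp":[60,-215,0],"delta_rot":[0,0,0]},
    {"dp":[70,-255,0],"delta_rot":[0,0,0]},
    {"dp":[80,-295,0],"delta_rot":[0,0,0]},
    {"dp":[80,-325,0],"delta_rot":[0,0,0]},
    {"dp":[80,-345,0],"delta_rot":[0,0,0]}
  ]
}}

```text
clock: 7.85
position: [653.8, -307.0, 282.7]
ee_rot: [3.139, -0.006, -3.066]
force: [-1.2, -0.0, -0.8]
width: 65.4
gripper_force: 30.0
```

{"fn": "apply_moves", "kwargs": {
  "steps": [
    {"dp":[0,0,0],"delta_rot":[0,0,0]},
    {"dp":[0,0,0],"delta_rot":[0,0,0]},
    {"dp":[0,0,0],"delta_rot":[0,0,0]}
  ]
}}

```text
clock: 8.1
position: [654.1, -302.8, 284.9]
ee_rot: [3.139, -0.003, -3.063]
force: [0.3, 0.1, 0.1]
width: 65.0
gripper_force: 30.0
```

```bash
cat > p.py <<'E'
import sys
from f import *
o=get_obs(); p=o['position'];Rt=Ro.from_euler('xyz',o['ee_rot']).as_matrix(); print(o['clock'],p.round(1),o['ee_rot'].round(4))
for n in('wrist','scene','side'):
    s=cam(n); cv2.imwrite(f'pics/{sys.argv[1]}_{n}.png',s['image'])
    q=pts(s,[485,-365,64],[595,-250,80]); 
    if len(q)>30: print(n,'pot rim',circle(q[:,:2]),np.median(q[:,2]),len(q))
    P=cloud(s).reshape(-1,3); P=P[~np.isnan(P[:,0])]; t=(P-p)@Rt  # tool coords
    img=s['image'].reshape(-1,3)[~np.isnan(cloud(s).reshape(-1,3)[:,0])].astype(int)
    brown=(img[:,2]-img[:,0]>25)
    m=brown&(abs(t[:,0])<45)&(abs(t[:,1])<45)&(t[:,2]>75)&(t[:,2]<115); q=t[m]
    print(n,'disc pts',len(q),q.min(0).round(1),q.max(0).round(1))
    np.save(f'dp_{n}.npy',q)
    def sd(c): 
        ax=np.array([c[3],c[4],1]);ax/=np.linalg.norm(ax); d=q-c[:3];x=d@ax; return np.maximum(abs(x)-8,np.linalg.norm(d-np.outer(x,ax),axis=1)-33)
    if len(q)>60:
        r=least_squares(sd,[0,0,95,0,0],loss='soft_l1'); print('  disc tool',r.x.round(3),np.sqrt(np.mean(r.fun**2)).round(2))
E
python3 p.py a
```

```text
8.1 [ 654.1 -302.8  284.9] [ 3.1391e+00 -2.9000e-03 -3.0628e+00]
wrist pot rim [ 538.50900378 -308.37302628   36.33316938] 68.69351706175452 4595
wrist disc pts 12242 [-35.  -33.2  84.9] [ 30.   32.1 103. ]
  disc tool [-3.3590e+00 -7.8400e-01  9.5374e+01  1.0000e-03 -0.0000e+00] 0.61
scene pot rim [ 537.27624275 -307.13795414   37.16657489] 69.50521547417772 188
scene disc pts 1367 [-35.8 -32.5  82.3] [30.9 31.4 94.4]
  disc tool [-1.8930e+00 -2.3700e-01  9.3978e+01 -4.0000e-03  1.0000e-03] 0.99
side pot rim [ 539.22166453 -304.09244329   38.27104284] 67.73674379582917 296
side disc pts 286 [-34.6 -27.7  85.7] [ 27.   35.9 103.7]
  disc tool [-4.722e+00  8.920e-01  9.567e+01 -3.000e-03  8.000e-03] 1.14
```

```bash
cat > r.py <<'E'
from f import *
def rim(s,c0=(538.5,-307)):
    q=pts(s,[485,-365,64],[595,-250,80]); c=np.array(c0)
    z=np.percentile(q[:,2],85); q=q[(abs(q[:,2]-z)<2)][:,:2]
    r=np.hypot(*(q-c).T); q=q[(r>30)&(r<48)]
    f=lambda c:(lambda r:np.maximum(abs(r-38.75)-3.25,0)+0.05*(r-38.75))(np.hypot(*(q-c).T))
    c=least_squares(f,c).x; a=np.arctan2(*(q-c).T[::-1]); r=np.hypot(*(q-c).T)
    b=np.floor((a+np.pi)/np.pi*4).astype(int)%8
    return c.round(2),z.round(2),[(int((b==i).sum()),np.percentile(r[b==i],5).round(1),np.percentile(r[b==i],95).round(1)) if (b==i).sum()>5 else 0 for i in range(8)]
if __name__=='__main__':
    for n in('wrist','scene','side'): print(n,rim(cam(n)))
    for n in('scene','side'): print(n,'initial',rim(dict(np.load(n+'.npz'))))
E
python3 r.py
```

```text
wrist (array([ 538.35, -308.35]), np.float64(70.1), [(331, np.float64(35.7), np.float64(41.0)), (347, np.float64(35.4), np.float64(41.0)), (312, np.float64(35.4), np.float64(41.1)), (298, np.float64(36.1), np.float64(41.6)), (303, np.float64(35.7), np.float64(41.3)), (306, np.float64(35.5), np.float64(40.9)), (335, np.float64(35.5), np.float64(41.2)), (335, np.float64(35.6), np.float64(40.9))])
scene (array([ 538.11, -308.07]), np.float64(71.41), [(35, np.float64(35.7), np.float64(41.5)), (26, np.float64(35.2), np.float64(41.2)), (6, np.float64(38.3), np.float64(41.1)), 0, 0, (21, np.float64(35.6), np.float64(40.0)), (9, np.float64(35.8), np.float64(39.8)), (8, np.float64(35.2), np.float64(41.3))])
side (array([ 538.94, -304.94]), np.float64(69.85), [(18, np.float64(35.5), np.float64(42.1)), (22, np.float64(33.4), np.float64(42.7)), (23, np.float64(33.9), np.float64(43.9)), (17, np.float64(35.7), np.float64(41.7)), (20, np.float64(36.1), np.float64(41.3)), (17, np.float64(35.1), np.float64(42.1)), (16, np.float64(35.8), np.float64(41.7)), (15, np.float64(35.6), np.float64(40.9))])
scene initial (array([ 537.7 , -308.27]), np.float64(71.07), [(43, np.float64(35.3), np.float64(41.5)), (41, np.float64(35.2), np.float64(40.8)), (45, np.float64(36.1), np.float64(41.2)), (45, np.float64(36.4), np.float64(41.3)), (43, np.float64(36.3), np.float64(42.0)), (36, np.float64(35.0), np.float64(40.3)), (35, np.float64(35.6), np.float64(40.9)), (42, np.float64(35.8), np.float64(41.5))])
side initial (array([ 539.15, -305.17]), np.float64(69.76), [(21, np.float64(35.1), np.float64(42.1)), (20, np.float64(33.9), np.float64(42.0)), (21, np.float64(35.9), np.float64(42.6)), (17, np.float64(35.3), np.float64(41.3)), (20, np.float64(36.5), np.float64(41.2)), (21, np.float64(35.6), np.float64(42.3)), (21, np.float64(35.3), np.float64(42.4)), (16, np.float64(36.2), np.float64(42.3))])
```

View pics/a_wrist.png

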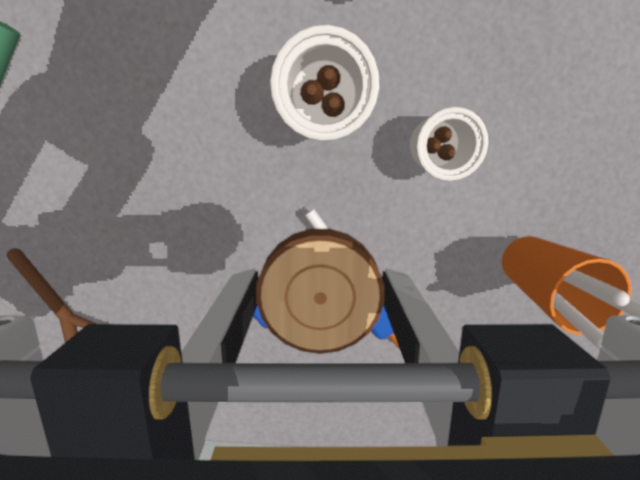

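The wrist view shows the disc held level at (320,290), with the matching pot at (325,83) and the small pot at (452,143). I'll hover over the pot.

{"fn": "apply_moves", "kwargs": {
  "steps": [
    {"dp":[-25,-1,-10],"delta_rot":[0,0,0]},
    {"dp":[-55,-2,-25],"delta_rot":[0,0,0]},
    {"dp":[-85,-4,-45],"delta_rot":[0,0,0]},
    {"dp":[-105,-5,-65],"delta_rot":[0,0,0]},
    {"dp":[-119,-5.2,-85],"delta_rot":[0,0,0]},
    {"dp":[-119,-5.2,-95],"delta_rot":[0,0,0]},
    {"dp":[-119,-5.2,-95],"delta_rot":[0,0,0]},
    {"dp":[-119,-5.2,-95],"delta_rot":[0,0,0]},
    {"dp":[-119,-5.2,-95],"delta_rot":[0,0,0]}
  ]
}}

```text
clock: 9.15
position: [536.3, -309.7, 193.1]
ee_rot: [-3.139, 0.002, -3.063]
force: [0.2, 0.2, 0.4]
width: 65.4
gripper_force: 30.0
```

```bash
cat > q.py <<'E'
from r import *
o=get_obs();p=o['position'];Rt=Ro.from_euler('xyz',o['ee_rot']).as_matrix();print(p.round(2),o['ee_rot'].round(4),o['clock'])
S={n:cam(n) for n in('scene','side')}
for n,s in S.items(): print(n,rim(s))
d=p+Rt@np.array([-3.2,-.6,95.3]);print('disc by tool',d.round(2))
for n,s in S.items():
    P=cloud(s); img=s['image'].astype(int); br=(img[...,2]-img[...,0]>25)&(img[...,2]-img[...,0]<150)
    q=P[br]; q=q[(np.hypot(*(q[:,:2]-d[:2]).T)<40)&(abs(q[:,2]-d[2])<11)]
    sd=lambda c:(lambda e:np.maximum(abs(e[:,2])-8,np.hypot(e[:,0],e[:,1])-33))(q-c)
    r=least_squares(sd,d,loss='soft_l1');print(n,'disc',r.x.round(2),len(q),np.sqrt(np.mean(r.fun**2)).round(2))
E
python3 q.py
```

```text
[ 536.29 -309.72  193.11] [-3.1394e+00  2.1000e-03 -3.0632e+00] 9.15
scene (array([ 538.14, -308.53]), np.float64(71.14), [0, (9, np.float64(36.4), np.float64(40.9)), (38, np.float64(35.5), np.float64(40.9)), (47, np.float64(35.3), np.float64(40.8)), (43, np.float64(36.1), np.float64(42.2)), (40, np.float64(34.8), np.float64(41.0)), (23, np.float64(35.9), np.float64(40.7)), 0])
side (array([ 538.85, -305.31]), np.float64(69.83), [(15, np.float64(35.2), np.float64(41.5)), 0, 0, (17, np.float64(35.5), np.float64(41.3)), (16, np.float64(36.6), np.float64(41.1)), (21, np.float64(34.4), np.float64(40.8)), (19, np.float64(35.3), np.float64(42.3)), (16, np.float64(36.4), np.float64(41.7))])
disc by tool [ 539.75 -310.26   97.82]
scene disc [ 537.9  -309.34   98.66] 885 1.07
side disc [ 539.76 -309.55   97.51] 286 1.19
```

{"fn": "apply_moves", "kwargs": {
  "steps": [
    {"dp":[-0.8,2.1,-5],"delta_rot":[0,0,0]},
    {"dp":[-0.8,2.1,-10],"delta_rot":[0,0,0]},
    {"dp":[-0.8,2.1,-14],"delta_rot":[0,0,0]},
    {"dp":[-0.8,2.1,-14],"delta_rot":[0,0,0]},
    {"dp":[-0.8,2.1,-14],"delta_rot":[0,0,0]},
    {"dp":[-0.8,2.1,-14],"delta_rot":[0,0,0]}
  ]
}}

```text
clock: 9.75
position: [533.8, -307.4, 177.2]
ee_rot: [-3.142, -0.001, -3.064]
force: [-0.2, -0.5, -0.5]
width: 65.2
gripper_force: 30.0
```

```bash
python3 q.py; for i in 1 2 3; do python3 q.py | grep -v rim | head -1; done
python3 -c "
from h import *
a=cam('side')['image'][120:220,290:400];b=cam('scene')['image'][230:330,110:220]
c=cam('wrist')['image'][180:400,200:440]
f=lambda x:cv2.resize(x,(int(x.shape[1]*260/x.shape[0]),260),interpolation=2)
cv2.imwrite('pics/h.png',np.hstack([f(a),f(b),f(c)])[:,:800])"
```

```text
[ 533.85 -307.43  177.21] [-3.1415e+00 -8.0000e-04 -3.0641e+00] 9.75
scene (array([ 538.6 , -308.53]), np.float64(72.47), [0, 0, (26, np.float64(35.5), np.float64(40.1)), (25, np.float64(35.9), np.float64(40.4)), (33, np.float64(36.0), np.float64(41.5)), (20, np.float64(35.3), np.float64(40.6)), (6, np.float64(36.9), np.float64(40.8)), 0])
side (array([ 537.34, -314.32]), np.float64(76.22), [0, 0, 0, 0, 0, (20, np.float64(37.6), np.float64(41.1)), (13, np.float64(36.2), np.float64(40.8)), 0])
disc by tool [ 537.   -307.79   81.9 ]
scene disc [ 535.21 -306.71   82.68] 829 1.07
side disc [ 537.76 -306.8    81.77] 286 1.21
[ 533.94 -307.53  177.6 ] [-3.1411e+00 -3.0000e-04 -3.0642e+00] 9.85
[ 533.92 -307.53  177.64] [-3.1410e+00 -3.0000e-04 -3.0642e+00] 9.95
[ 533.89 -307.51  177.58] [-3.1411e+00 -4.0000e-04 -3.0642e+00] 10.05
```

View pics/h.png

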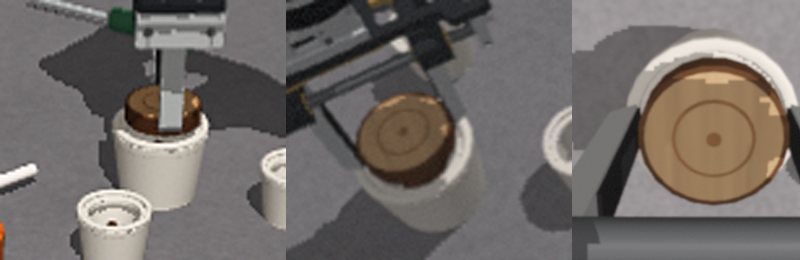

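The hover pictures show the disc just above the rim and nearly concentric with it. I'll correct x by about 1.7 mm, then lower.

{"fn": "apply_moves", "kwargs": {
  "steps": [
    {"dp":[1.7,-0.2,0],"delta_rot":[0,0,0]},
    {"dp":[1.7,-0.2,0],"delta_rot":[0,0,0]},
    {"dp":[1.7,-0.2,0],"delta_rot":[0,0,0]},
    {"dp":[1.7,-0.2,-2],"delta_rot":[0,0,0]},
    {"dp":[1.7,-0.2,-2],"delta_rot":[0,0,0]},
    {"dp":[1.7,-0.2,-2],"delta_rot":[0,0,0]}
  ]
}}

```text
clock: 10.8
position: [535.4, -307.5, 175.1]
ee_rot: [3.141, -0.001, -3.064]
force: [0.1, -0.1, -0.6]
width: 64.9
gripper_force: 30.0
```

```bash
python3 q.py
```

```text
[ 535.44 -307.53  175.05] [ 3.1415e+00 -1.1000e-03 -3.0641e+00] 10.8
scene (array([ 534.19, -307.86]), np.float64(74.18), [0, 0, 0, (14, np.float64(34.4), np.float64(42.8)), (20, np.float64(34.5), np.float64(43.4)), (7, np.float64(34.4), np.float64(40.6)), 0, 0])
side (array([ 538.48, -313.48]), np.float64(75.97), [0, 0, 0, 0, (7, np.float64(34.4), np.float64(37.1)), (21, np.float64(36.8), np.float64(42.0)), (13, np.float64(36.0), np.float64(42.2)), 0])
disc by tool [ 538.57 -307.88   79.75]
scene disc [ 536.73 -307.53   80.53] 843 1.08
side disc [ 538.85 -307.22   79.32] 290 1.28
```

{"fn": "apply_moves", "kwargs": {
  "steps": [
    {"dp":[0.3,0,-1],"delta_rot":[0,0,0]},
    {"dp":[0.3,0,-2],"delta_rot":[0,0,0]},
    {"dp":[0.3,0,-3],"delta_rot":[0,0,0]},
    {"dp":[0.3,0,-4],"delta_rot":[0,0,0]},
    {"dp":[0.3,0,-5],"delta_rot":[0,0,0]},
    {"dp":[0.3,0,-5.5],"delta_rot":[0,0,0]},
    {"dp":[0.3,0,-5.5],"delta_rot":[0,0,0]}
  ]
}}

```text
clock: 11.48
position: [535.8, -307.6, 169.6]
ee_rot: [3.142, -0.001, -3.064]
force: [-0.8, 0.9, -0.4]
width: 64.9
gripper_force: 30.0
```

```bash
python3 q.py|grep -v "array"
```

```text
[ 535.78 -307.55  169.6 ] [ 3.1415e+00 -1.0000e-03 -3.0641e+00] 11.4833
disc by tool [ 538.92 -307.9    74.3 ]
scene disc [ 537.14 -306.86   75.15] 821 1.15
side disc [ 539.44 -306.61   73.77] 284 1.38
```

No contact force, and the disc's bottom is at about 66, below the 70 mm rim, so it is inside the upstand. Releasing and rising.

{"fn": "apply_moves", "kwargs": {
  "steps": [
    {"dp":[0,0,0],"delta_rot":[0,0,0]},
    {"dp":[0,0,0],"delta_rot":[0,0,0]},
    {"dp":[0,0,0],"delta_rot":[0,0,0]},
    {"dp":[0,0,0],"delta_rot":[0,0,0]},
    {"dp":[0,0,0],"delta_rot":[0,0,0]}
  ],
  "jaw": 50
}}

```text
clock: 12.0
position: [535.9, -307.6, 170.0]
ee_rot: [-3.141, -0.0, -3.064]
force: [-0.3, -0.1, 0.7]
width: 75.6
gripper_force: 0.0
```

{"fn": "apply_moves", "kwargs": {
  "steps": [
    {"dp":[0,0,5],"delta_rot":[0,0,0]},
    {"dp":[0,0,15],"delta_rot":[0,0,0]},
    {"dp":[0,0,35],"delta_rot":[0,0,0]},
    {"dp":[20,0,65],"delta_rot":[0,0,0]},
    {"dp":[50,0,95],"delta_rot":[0,0,0]},
    {"dp":[80,0,115],"delta_rot":[0,0,0]},
    {"dp":[110,0,115],"delta_rot":[0,0,0]},
    {"dp":[115,0,115],"delta_rot":[0,0,0]},
    {"dp":[115,0,115],"delta_rot":[0,0,0]},
    {"dp":[115,0,115],"delta_rot":[0,0,0]}
  ]
}}

```text
clock: 12.83
position: [650.4, -307.5, 284.1]
ee_rot: [3.141, -0.003, -3.064]
force: [-0.2, 0.5, -0.0]
width: 75.3
gripper_force: 0.0
```

```bash
python3 - <<'E'
from f import *
for n in('wrist','scene','side'):
    s=cam(n); cv2.imwrite(f'pics/z_{n}.png',s['image'])
    P=cloud(s); img=s['image'].astype(int); br=(img[...,2]-img[...,0]>25)
    q=P[br]; q=q[(np.hypot(q[:,0]-538.4,q[:,1]+307.5)<40)&(q[:,2]>60)&(q[:,2]<100)]
    t=q[(np.hypot(q[:,0]-538.4,q[:,1]+307.5)<27)]
    A=np.c_[t[:,:2]-[538.4,-307.5],np.ones(len(t))]; pl=np.linalg.lstsq(A,t[:,2],rcond=None)[0]
    sd=lambda c:(lambda e:np.maximum(abs(e[:,2])-8,np.hypot(e[:,0],e[:,1])-33))(q-c)
    print(n,'disc',least_squares(sd,[538,-307,73],loss='soft_l1').x.round(2),'top',pl.round(4))
    w=P[~br]; w=w[(np.hypot(w[:,0]-538.4,w[:,1]+307.5)<50)&(w[:,2]>67)&(w[:,2]<74)]
    f=lambda c:(lambda r:np.maximum(np.maximum(35.5-r,r-42),0)+.05*(r-39))(np.hypot(*(w[:,:2]-c).T))
    print('  rim',least_squares(f,[538.4,-307.5],loss='soft_l1').x.round(2),np.median(w[:,2]).round(2),len(w))
s=dict(np.load('side.npz'))
for n,s2 in(('side',cam('side')),):
    for r,c in((40,[539,320,80]),(26,[548,139,62])): print(disc(s,.078,c,r)[0].round(1),disc(s2,.078,c,r)[0].round(1))
i=cv2.imread('pics/z_wrist.png'); cv2.imwrite('pics/z.png',i)
E
```

```text
wrist disc [ 538.1  -307.1    73.17] top [ 1.4000e-03 -1.7000e-03  8.1243e+01]
  rim [ 538.11 -308.31] 69.52 2758
scene disc [ 537.35 -306.33   74.16] top [-9.20000e-03 -1.90000e-03  8.21775e+01]
  rim [ 535.92 -307.85] 70.29 302
side disc [ 539.13 -307.     72.83] top [-3.9000e-03 -2.9000e-03  8.0996e+01]
  rim [ 538.77 -304.63] 68.87 120
[540.2 319.9  84.6] [540.3 320.9  84.4]
[549.1 139.4  62.7] [549.1 139.2  62.9]
```

View pics/z.png

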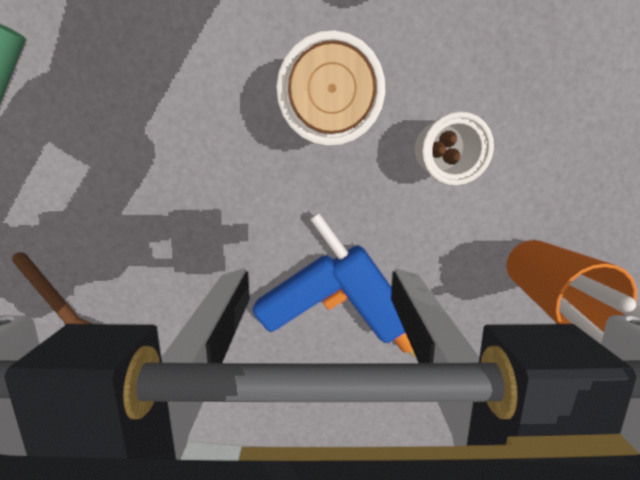

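The picture shows the lid at (332,87), seated inside the rim and level. Its top is about 11.5 mm above the rim and it is about 1.2 mm off centre. The pot has not moved, and neither have the gun, the cup or the other slices.

```bash
python3 -c "
from workcell import sign_off
print(sign_off())"
```

```text
the job is handed in; nothing more can be done
None
```

The middle slice is seated level in the white pot's rim, about 1.2 mm off centre; the pot, cup, glue gun and other two slices stayed put, and the job is handed in (sign_off gave no verdict).

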